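Lock the sample jar down on the bench shaker

TASK

Lock the jar down on the shaker: set the hold-down arm over the shaker's post so that its hub sits fully down on the post's shoulder and its rubber pad lies squarely over the jar's lid. Then take the hitch pin from the tray, push it through the cross hole above the hub until its head stops against the post, and swing its sprung loop over the end of the post until it snaps shut round it. Leave the bottle, the jar of beads, the beaker and the spanner where they are.

Things in the scene. Friction and masses are not known exactly. Their poses are not given: they have to be found in the camera images.
- shaker: Fixed white bench shaker, 170 x 210 mm, stainless deck 66 mm above the bench; a clear jar and a steel post stand fixed on the deck. The post is 40 mm thick up to a shoulder 116 mm above the bench; from there a spigot 28 mm thick rises 60 mm, top edge bevelled 3 to 4 mm. Origin at the middle of the foot. Axes: x away from the robot's side, y from post to jar, z up.
- post_hole (a point): Centre of the cross hole, which goes right through the spigot along x, 15 mm wide and high. Its axis is 44.5 mm above the shoulder (8.5 mm above the hub's top once the arm is on) and 15.5 mm below the post's top end. Axes as the shaker's.
- post_shoulder (a point): Centre of the post's level shoulder, on the post's axis, 116 mm above the bench. Axes as the shaker's.
- jar_lid (a point): Centre of the top of the jar's white lid (60 mm diameter), 120 mm along y from the post's axis and 1 mm lower than the shoulder. Axes as the shaker's.
- hold_bar (a point): Loose aluminium hold-down arm, 170 mm long, about 260 g, lying on the bench the same way up as it is used. A level bar 20 mm wide, 14 mm thick joins hub and pad. This point is in the middle of the bar's section, 20 mm above the arm's underside and 55 mm from the hub's axis, near the centre of mass. x along the bar from hub to pad, z up. The bar is bare from 26 to 103 mm from the hub's axis.
- hold_hub (a point): Centre of the underside of the arm's hub: an aluminium tube 36 mm tall, 48 mm outside, with a bore of 32 mm right through for the post. Axes as hold_bar.
- hold_pad (a point): Centre of the underside of the arm's round black rubber pad, 52 mm in diameter, 120 mm along x from the hub's axis and level with the hub's underside. The pad end is 29 mm tall. Axes as hold_bar.
- tray: Fixed shallow stainless tray, 190 (x) by 130 mm, floor 3 mm thick, rim 20 mm high; origin under its middle. The hitch pin lies along its x, head between two grey blocks (23 mm long, 20 mm high, 27 mm apart), so there is no room for fingers beside the head; beside the shank it is open for 60 mm each way. Three clear cells, 15 mm high, lie over 20 mm beyond the tip.
- pin_shank (a point): Loose steel hitch pin, about 130 g, 86 mm long: round shank 12 mm thick and 46 mm long (the last 8 mm tapers to 6 mm), then a flat-sided head. This point is on the axis half-way along the shank, 23 mm from the head's shoulder. x along the pin to its tip, z up, the side on which the loop stands. On a flat surface the pin lies level, axis 6 mm up.
- pin_head (a point): Place to grip the pin's head, on the axis 14 mm behind its shoulder (37 mm behind pin_shank). The head is 20 mm wide, 12 mm tall and 40 mm long (the last 10 mm, at the hinge, 16 mm wide). Its flat underside keeps the pin from rolling on the bench and, when home, on the hub's top. Axes as pin_shank.
- pin_seat (a point): Point on the pin's axis 14 mm ahead of the head's shoulder; it is at the centre of the cross hole when the pin is home, its head against the post. Axes as pin_shank.
- loop (a joint): Angle of the pin's wire loop about its hinge, which lies across the head on the pin's axis, 34 mm behind the shoulder. 0: open, leaning back and up, 55 degrees above the axis. It grows as the loop swings over towards the tip: 0.61 upright, 2.18 shut, level round the shank. An over-centre spring holds it open below about 1.0 and snaps it shut above; about 2 N at its end moves it.
- loop_end (a point): Middle of the far end of the loop, 84 mm from the hinge: with the loop open, 69 mm above the pin's axis and 48 mm behind the hinge. The loop is of 5 mm round steel wire, 45 mm wide outside, 35 mm inside. Axes turn with the loop.
- wash_bottle_mid (a point): Bystander: white plastic wash bottle, 68 mm in diameter, 180 mm tall; this point is 60 mm above its foot.
- bead_jar_mid (a point): Bystander: jar with a blue lid, 72 mm in diameter, 100 mm tall; this point is half-way up.
- beaker_mid (a point): Bystander: small steel beaker, 60 mm in diameter, 65 mm tall; this point is 30 mm above its foot.
- spanner_mid (a point): Bystander: spanner, 130 mm long, lying flat; this point is at its middle.

How it is judged (in metres and radians):
On the way, in this order (a step that is already met when the one before it is completed fails the run):
1. the hold-down arm is down on the post's shoulder with its pad over the jar's lid (distance between hold_hub and post_shoulder below 0.006 m and horizontal distance between hold_pad and jar_lid below 0.015 m), for 0.2 s.
2. the pin is home in the cross hole (distance between pin_seat and post_hole below 0.006 m and angle between the x axis of pin_seat and the x axis of post_hole, either way round below 0.15 rad), for 0.2 s.
At the end, for the whole second after the job is handed in: The arm's hub is on the post's shoulder (within 6 mm), its pad within 15 mm of over the lid's centre; the pin is home in the cross hole (seat point within 6 mm of the hole's centre, within 0.15 rad of the hole's axis) and its loop is shut round the post (joint above 2.0 rad) and still (all of step 1 and all of step 2 and value of joint loop above 2 rad and velocity of joint loop below 0.1 rad/s); the robot touches nothing.
It fails at once if a bystander is pushed more than 40 mm (distance of any of wash_bottle_mid, bead_jar_mid, beaker_mid, spanner_mid from where it was at the start of the episode above 0.04 m).
It also fails if it takes over 72 s, if anything falls off the work surface, if the arm or the gripper's body presses on something with over 40 N, if the wrist force passes 120 N, or if a joint passes its speed limit or range.

ROBOT

A 6-joint arm with a two-finger parallel gripper is mounted at the origin on the work surface. World frame = base frame: x ahead of the robot, y to its left, z up, the work surface at z = 0. Lengths are in mm, angles in rad, forces in N, time in s.
With the tool pointing down it reaches from about 350 to 775 mm from the base axis. Payload 7.3 kg.
Tool frame: the origin (TCP) lies at the very end of the fingers, on their centre line; the grasp point (between the pads) lies 19 mm behind it (bot.grip_point_offset is the distance from the TCP to the grasp point, in mm); z points along the fingers, y is the line along which they close (so a half turn about z gives the same grasp; the last joint's range is limited). The gripper opens to 92 mm and grips with 3 to 60 N. Pads are 19 mm wide; open, the fingers measure 130 mm over their backs; the gripper's body (75 mm by 190 mm) begins 47 mm behind the grasp point.
Start: joints at [1.069, 0.342, 1.524, -0, 1.275, -0.146], TCP at [182.865, 492.143, 226.741] pointing down, gripper open.
Joint ranges: [-2.53, 2.53], [-0.77, 2.02], [0.04, 2.7], [-1, 4.14], [0.28, 2.66], [-3.11, 3.11]. Speed limits (rad/s): [2.57, 2.57, 3.14, 3.14, 3.14, 3.14].

INTERFACE

Orientations are given as [roll, pitch, yaw] about the fixed x, y, z axes, in that order (R = Rz(yaw) Ry(pitch) Rx(roll)).
In Python, from plant import bot gives the robot as it stands. The module is installed in compiled form; this text tells all that it offers.
- The arm moves only by the shell command python3 -m jog 'ROWS' [OPENING]. ROWS is JSON, a list of rows, each a list of 6 numbers: the shift along the tool's x, y, z in mm, then the turn, a rotation vector about the tool's x, y, z in rad. In form: [[dx, dy, dz, rx, ry, rz], ...]. A call has 1 to 12 rows; each row shifts and turns the commanded pose from where the row before left it, along the tool's axes as they then stand; what a row does not reach is not made up. A row lasts 1/10 s, in which the tool goes at most 50 mm and 8.59 degrees, less where a joint would pass 70% of its speed; a pose out of reach is approached as far as the arm can. A call with a gripper value outside its range is refused whole. OPENING is the opening in per cent of the stroke, from 0 (shut) to 100 (fully open), set as the call begins (- or left out, the last holds). The fingers move at their own pace and stop on an object; the grip force is fixed at half the most. Time passes only in rows, so rows that do not move let the fingers close. It gives the time, the measured TCP pose, the force, the opening and the grip force at its end, in the units of the state.
- bot.get_obs(): the state, without advancing time (a new reading comes with each control period).
- bot.capture(name): name is "scene" or "top" or "wrist"; returns the picture (480x640x3 uint8, red, green, blue); there is no depth.
- bot.camera_model(name): a dict with "fx", "fy", "cx", "cy" (pixels), "position" and "orientation" of the camera in the world; the wrist camera has in their place "T_tool_cam" (4x4, takes a point from camera to tool coordinates, whose origin is the TCP and whose axes are the flange's). Camera axes: x right, y down, z forward; pixel columns grow to the right and rows downward; lengths in mm; the calibration is good to about 2 mm. A picture is of the moment at which its call begins: read the wrist's pose just before it. camera_model takes no time and is no camera call.
- bot.close_job(): hands the job in; it is judged then, once.
Trained networks look in the newest picture that a camera, given by its name, has taken for a name from the list of things; names that differ only in an ending like _2 or _b are one class to them, and where a whole thing is asked for, a point or a joint stands for the part that bears it (a point fixed in the world has none). Each returns a list of dicts, best first, with "p" (0 to 1); they miss things now and then, are a little off and sometimes report something else, mostly with a low value. They report only what shows in the picture. A call takes as long as a camera call.
- bot.outline_of(target, camera): "mask" (480x640 bool, what is visible of it) and "pixel" ([column, row] in pixels, amid what is visible of it).
The state is a dict: "time": time; "joint_positions": joint angles; "dq": joint speeds; "tau": joint torques, N m; "tool_pos": TCP position; "tcp_rot": TCP orientation; "contact_force": force on the tool from outside, world axes, zero at the start; "moment": the same for the moment, N m; "grip_width": finger opening in mm; "finger_force": force on a finger pad.
Only numpy, scipy, OpenCV 4.12 (cv2) and the standard library are available. Lean on these libraries where they do the work, as an engineer would, in place of code of your own. Each camera call takes 0.05 s, during which the arm holds its last target. There are 200 camera calls.

## Working session

There is one attempt and no reset: what is moved stays moved. The work goes in short steps, Python scripts to look and compute and a shell command to move; the robot and the scene stay as the last step left them, time stands still between calls to the robot, and variables do not carry over. Pictures are saved under pics/ and viewed, at most 14 in all, crops included, and the job is handed in when it is done.

```bash
mkdir -p pics
cat > h.py <<'E'
import numpy as np, cv2
from scipy.spatial.transform import Rotation as R
from plant import bot
def cam(name):
    m=bot.camera_model(name)
    if name=='wrist':
        o=bot.get_obs(); T=np.eye(4); T[:3,:3]=R.from_euler('xyz',o['tcp_rot']).as_matrix(); T[:3,3]=o['tool_pos']
        T=T@np.array(m['T_tool_cam']); return m,T[:3,:3],T[:3,3]
    q=np.array(m['orientation'])
    Rm=q if q.shape==(3,3) else R.from_euler('xyz',q).as_matrix()
    return m,Rm,np.array(m['position'])
def ray(c,px,z):
    m,Rm,p=c; d=Rm@np.array([(px[0]-m['cx'])/m['fx'],(px[1]-m['cy'])/m['fy'],1])
    return p+d*(z-p[2])/d[2]
def proj(c,P):
    m,Rm,p=c; q=Rm.T@(np.array(P)-p); return np.array([m['fx']*q[0]/q[2]+m['cx'],m['fy']*q[1]/q[2]+m['cy']])
def save(name,img): cv2.imwrite('pics/'+name,img[:,:,::-1])
E
python3 - <<'E'
from h import *
np.set_printoptions(precision=1,suppress=True)
print(bot.get_obs())
ims=[]
for n in ('scene','top'):
    c=cam(n); print(n,bot.camera_model(n)); im=bot.capture(n); save(n+'0.png',im)
    for t in ('shaker','hold_bar','tray','pin_head','loop','wash_bottle_mid','bead_jar_mid','beaker_mid','spanner_mid'):
        r=bot.outline_of(t,n)
        for k in r[:2]: print(n,t,round(k['p'],2),np.array(k['pixel']),k['mask'].sum(), ray(c,k['pixel'],20))
E
```

```text
{'time': 0.0, 'joint_positions': array([ 1.1,  0.3,  1.5,  0. ,  1.3, -0.1]), 'dq': array([ 0.,  0.,  0.,  0.,  0., -0.]), 'tau': array([  0. , -43.1, -24.4,   0.1,   0.1,  -0. ]), 'tool_pos': array([182.6, 491.8, 226. ]), 'tcp_rot': array([-3.1, -0. ,  2.8]), 'contact_force': array([ 0.1, -0.5, -0.5]), 'moment': array([ 0., -0., -0.]), 'finger_force': 0.0, 'grip_width': 92.05752821259742}
scene {'fx': 576.9859491931871, 'fy': 576.9859491931871, 'cx': 321.6948751499176, 'cy': 250.44080495991375, 'position': array([1051. ,  562. , 1207.3]), 'orientation': array([-2.6, -0. ,  2.4])}
scene shaker 0.94 [307.7 259.1] 6800 [574.9  -7.5  20. ]
scene hold_bar 0.96 [441.8 323.1] 1027 [458.8 323.1  20. ]
scene hold_bar 0.46 [308.9 261.3] 6805 [576.8  -0.8  20. ]
scene tray 0.71 [258.  183.9] 2757 [ 519.8 -271.4   20. ]
scene pin_head 0.66 [257.9 171.1] 214 [ 492.6 -306.3   20. ]
scene wash_bottle_mid 0.65 [301. 362.] 1367 [758.9 182.4  20. ]
scene wash_bottle_mid 0.62 [309.7 262.8] 6610 [578.1   3.7  20. ]
scene bead_jar_mid 0.7 [200.2 245.9] 1169 [ 747.9 -210.9   20. ]
scene bead_jar_mid 0.27 [308.4 260.8] 6692 [576.8  -2.7  20. ]
scene beaker_mid 0.68 [413.2 256.5] 681 [377.1 156.8  20. ]
scene spanner_mid 0.73 [334.1 187.7] 277 [ 377.2 -129.1   20. ]
top {'fx': 544.8740921360782, 'fy': 544.8740921360782, 'cx': 318.3745977325018, 'cy': 246.93810190329833, 'position': array([ 412.6,   10.7, 1308.2]), 'orientation': array([-3. , -0. , -1.6])}
top shaker 0.7 [317.4 247.2] 6960 [583.3   9.4  20. ]
top hold_bar 0.61 [185.2 303.2] 1011 [444.2 317.3  20. ]
top tray 0.88 [438.7 281.5] 4020 [ 507.3 -279.5   20. ]
top pin_head 0.85 [450.4 287.2] 240 [ 494.4 -307.    20. ]
top wash_bottle_mid 0.69 [238.5 165.8] 954 [779.  205.2  20. ]
top bead_jar_mid 0.76 [402.8 174.1] 951 [ 766.8 -194.6   20. ]
top beaker_mid 0.64 [247.1 330.7] 520 [383.3 169.6  20. ]
top spanner_mid 0.78 [383.5 342. ] 520 [ 363.5 -149.3   20. ]
```

View pics/scene0.png

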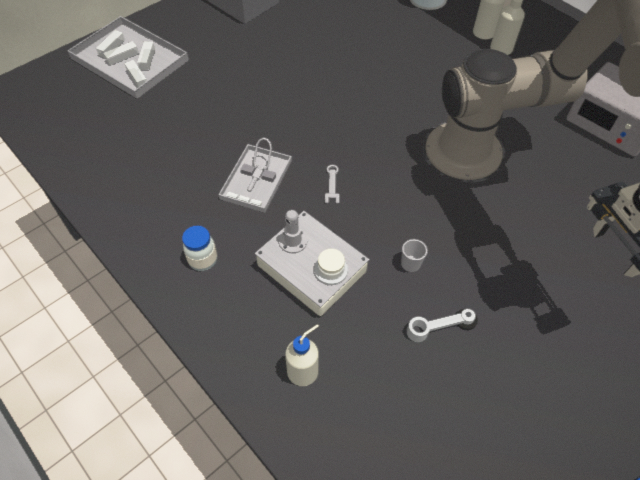

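View pics/top0.png

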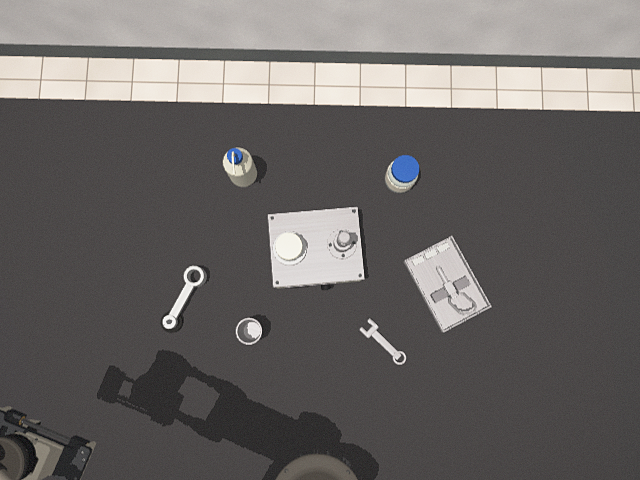

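The scene picture shows the hold-down arm (hub at about (419,329), pad end at (468,317)), the shaker with post (292,225) and lid (331,262), and the pin in the tray at (260,170). In the top picture the hub is at (195,275), the pad end at (170,322), the lid at (290,246), the post's top at about (345,238), and the pin runs from (462,300) to (440,268).

```bash
cat >> h.py <<'E'
def go(P,yaw=None,rpy=None):
    """tool-frame shift and turn from the measured pose to P / yaw (tool down)"""
    o=bot.get_obs(); A=R.from_euler('xyz',o['tcp_rot'])
    B=R.from_euler('xyz',rpy) if rpy is not None else (A if yaw is None else R.from_euler('xyz',[np.pi,0,yaw]))
    print('at',np.round(o['tool_pos'],1),np.round(o['tcp_rot'],3),'shift',np.round(A.inv().apply(np.array(P)-o['tool_pos']),1),'turn',np.round((A.inv()*B).as_rotvec(),3))
E
python3 - <<'E'
from h import *
np.set_printoptions(precision=1,suppress=True)
c=cam('top'); s=cam('scene')
for n,pt,ps,z in (('hub',(195,275),(419,324),36),('pad',(170,322),(468,315),29),('post',(345,238),(292,215),176),('lid',(290,246),(331,257),115)):
    print(n,ray(c,pt,z),ray(s,ps,z))
bot.capture('top')
for t in ('pin_head','loop','tray','hold_bar','shaker'):
    r=bot.outline_of(t,'top')
    if r:
        m=r[0]['mask'].astype(np.uint8); rect=cv2.minAreaRect(np.argwhere(m)[:,::-1].astype(np.float32)); b=cv2.boxPoints(rect)
        print(t,r[0]['p'],rect); print([ray(c,k,20 if t!='shaker' else 66)[:2] for k in b])
go([440,320,300],0.0)
E
```

```text
hub [509.8 294.   36. ] [506.7 294.   36. ]
pad [399.9 348.1  29. ] [403.3 350.9  29. ]
post [583.3 -48.1 176. ] [588.  -42.6 176. ]
lid [572.2  70.  115. ] [570.2  68.4 115. ]
pin_head 0.59 ((448.51947021484375, 287.4501037597656), (48.76333236694336, 17.595014572143555), 47.91083526611328)
[array([ 521.5, -248.6]), array([ 550.2, -279.9]), array([ 466. , -356.2]), array([ 437.8, -325. ])]
loop 0.68 ((447.1412353515625, 283.0516052246094), (81.91124725341797, 56.31398010253906), 61.26020431518555)
[array([ 555.2, -194.3]), array([ 622.8, -312.8]), array([ 453.4, -403.5]), array([ 388.1, -286.4])]
tray 0.73 ((447.16204833984375, 283.55517578125), (81.9272232055664, 56.54521179199219), 61.073577880859375)
[array([ 553.5, -193.9]), array([ 621.8, -312.6]), array([ 452.7, -403.9]), array([ 386.7, -286.6])]
hold_bar 0.88 ((182.22055053710938, 298.5854187011719), (22.76683807373047, 71.64415740966797), 28.00917625427246)
[array([392.5, 384.3]), array([542.6, 313.4]), array([518.1, 264.6]), array([368.8, 336.1])]
shaker 0.61 ((315.944091796875, 249.2735137939453), (80.76141357421875, 91.88240814208984), 85.60128784179688)
[array([655.9, 127.8]), array([677. , -84.5]), array([ 490.2, -100.5]), array([470. , 107.7])]
at [182.9 492.2 226.7] [ 3.1 -0.   2.8] shift [-301.   -71.8  -73.3] turn [ 0.  -0.   2.8]
```

Run:
```python
from h import *
print(bot.camera_model('wrist')); go([459,319,170],2.667)
```

```text
{'fx': 400.90139308936136, 'fy': 400.90139308936136, 'cx': 306.70114874169485, 'cy': 240.71997809260031, 'T_tool_cam': array([[ 5.24400542e-04, -9.63435850e-01, -2.67938588e-01,
         7.18023068e+01],
       [ 9.99999824e-01,  4.30750306e-04,  4.08303124e-04,
        -1.88640970e-01],
       [-2.77959238e-04, -2.67938755e-01,  9.63435907e-01,
        -1.58946717e+02],
       [ 0.00000000e+00,  0.00000000e+00,  0.00000000e+00,
         1.00000000e+00]])}
at [182.9 492.2 226.7] [ 3.141 -0.     2.786] shift [-319.2  -66.1   56.7] turn [ 0.    -0.     0.119]
```

```bash
python3 -m jog '[[-40,-8.3,7,0,0,0],[-40,-8.3,7,0,0,0],[-40,-8.3,7,0,0,0],[-40,-8.3,7,0,0,0],[-40,-8.3,7,0,0,0],[-40,-8.3,7,0,0,0],[-40,-8.3,7,0,0,0],[-39,-8,7,0,0,0],[0,0,0,0,0,0.119],[0,0,0,0,0,0],[0,0,0,0,0,0]]' 60
python3 - <<'E'
from h import *
np.set_printoptions(precision=1,suppress=True)
c=cam('wrist'); im=bot.capture('wrist'); save('w1.png',im)
r=bot.outline_of('hold_bar','wrist'); print([(k['p'],k['pixel'],k['mask'].sum()) for k in r])
if r: 
    b=cv2.boxPoints(cv2.minAreaRect(np.argwhere(r[0]['mask'])[:,::-1].astype(np.float32))); print(b,[ray(c,k,25)[:2] for k in b])
E
```

```text
time: 2.4
tool_pos: [458.6, 319.2, 170.7]
tcp_rot: [-3.142, -0.0, 2.67]
contact_force: [-0.1, -0.4, 0.5]
grip_width: 55.1
finger_force: 0.0
[(0.6, [307.4, 193.4], np.int64(8577)), (0.36, [66.7, 237.5], np.int64(7869))]
[[276. 104.]
 [342. 104.]
 [342. 322.]
 [276. 322.]] [array([368.9, 340.1]), array([390.5, 382.4]), array([546.3, 307.6]), array([521.2, 258.4])]
```

View pics/w1.png

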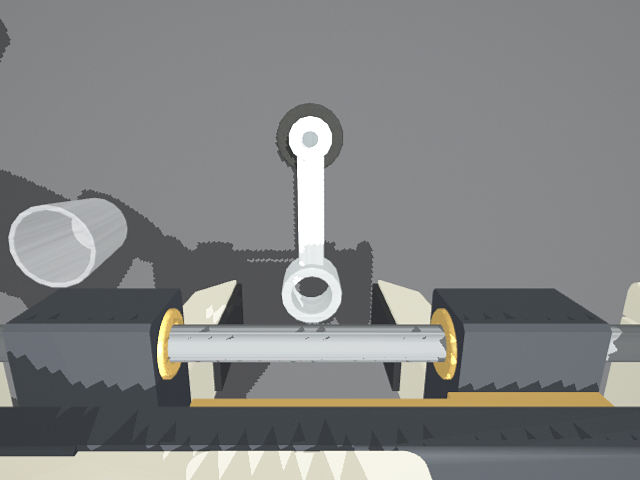

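The wrist view shows the bar centred between the fingers: hub ring at (312,288) and pad-end boss at (310,138), with the beaker at left. I compute the grip from these.

Run:
```python
from h import *
np.set_printoptions(precision=2,suppress=True)
c=cam('wrist'); h=ray(c,(312,287),36)[:2]; p=ray(c,(310,138),29)[:2]; d=p-h
a=np.arctan2(d[1],d[0]); print(h,p,np.hypot(*d),a); g=h+d/np.hypot(*d)*55; print(g); go([g[0],g[1],4],a)
```

```text
[502.7  301.73] [400.88 351.6 ] 113.38093724254357 2.6861582642460644
[453.31 325.92]
at [458.3 319.7 171. ] [3.14 0.   2.67] shift [  7.3   3.3 167. ] turn [ 0.    0.   -0.02]
```

```bash
python3 -m jog '[[2,2,30,0,0,0.01],[0,0,35,0,0,0],[0,0,35,0,0,0],[0,0,35,0,0,0],[0,0,25,0,0,0],[0,0,6,0,0,0],[0,0,0,0,0,0]]' && python3 -m jog '[[0,0,0,0,0,0],[0,0,0,0,0,0],[0,0,0,0,0,0],[0,0,0,0,0,0],[0,0,0,0,0,0],[0,0,0,0,0,0]]' 0
```

```text
time: 3.2
tool_pos: [457.4, 322.2, 4.5]
tcp_rot: [-3.141, -0.001, 2.659]
contact_force: [0.3, -0.5, 0.7]
grip_width: 55.0
finger_force: 0.0
time: 3.8
tool_pos: [458.4, 322.0, 5.3]
tcp_rot: [3.141, 0.001, 2.657]
contact_force: [-1.2, 0.0, 4.2]
grip_width: 19.7
finger_force: 29.9
```

```bash
python3 -m jog '[[0,0,-10,0,0,0],[0,0,-25,0,0,0],[0,0,-40,0,0,0],[0,0,-45,0,0,0],[0,0,-45,0,0,0],[0,0,-45,0,0,0],[0,0,-35,0,0,0],[0,0,0,0,0,0]]'
python3 - <<'E'
from h import *
np.set_printoptions(precision=2,suppress=True)
c=cam('wrist'); im=bot.capture('wrist'); save('w2.png',im)
go([581,0,250],1.69)
r=bot.outline_of('hold_bar','wrist'); print([(k['p'],k['pixel'],k['mask'].sum()) for k in r])
E
```

```text
time: 4.6
tool_pos: [459.7, 322.6, 255.6]
tcp_rot: [3.133, 0.006, 2.657]
contact_force: [0.1, -0.1, -3.2]
grip_width: 19.6
finger_force: 29.9
at [458.5 322.  252.2] [3.14 0.   2.66] shift [-258.5 -227.8    2. ] turn [0.01 0.   0.97]
[(0.55, [303.0, 176.3], np.int64(23389))]
```

View pics/w2.png

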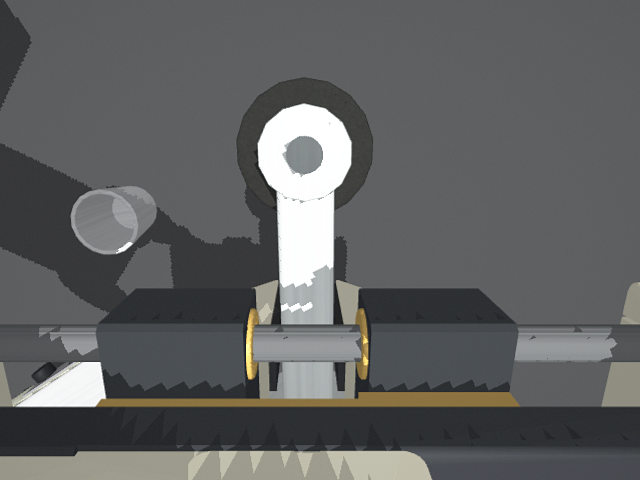

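The pad end fills the view's middle: boss top centred at (304,153), black pad disc centred at about (305,145), beaker left and clear.

```bash
python3 - <<'E'
from h import *
np.set_printoptions(precision=2,suppress=True)
o=bot.get_obs(); c=cam('wrist'); A=R.from_euler('xyz',o['tcp_rot'])
for px,dz in (((304,153),24),((305,145),5)):
    p=ray(c,px,o['tool_pos'][2]+dz); print(A.inv().apply(p-o['tool_pos']))
E
python3 -m jog '[[-24,-21,0,0,0,0.1],[-24,-21,0,0,0,0.1],[-24,-21,0,0,0,0.1],[-24,-21,0,0,0,0.1],[-24,-21,0,0,0,0.1]]'
python3 -c "
from h import *
go([581,0,250],1.69)"
```

```text
[ 64.24  -1.01 -24.  ]
[66.11 -0.75 -5.  ]
time: 5.2
tool_pos: [483.1, 164.5, 247.1]
tcp_rot: [-3.137, -0.002, 2.153]
contact_force: [0.7, -0.5, -2.7]
grip_width: 19.8
finger_force: 29.9
at [483.1 164.5 247.1] [-3.137e+00 -2.000e-03  2.153e+00] shift [-191.2   -8.7   -3.3] turn [-0.005 -0.001  0.463]
```

```bash
python3 -m jog '[[-24,-1,0,0,0,0.1],[-28,-1,0,0,0,0.1],[-32,-1,0,0,0,0.1],[-34,-1,0,0,0,0.1],[-34,-1,0,0,0,0.08],[-30,-1,0,0,0,0],[0,0,0,0,0,0]]'
python3 -c "
from h import *
go([596,-166,250],1.665)"
```

```text
time: 5.9
tool_pos: [535.2, -9.4, 247.0]
tcp_rot: [-3.136, -0.0, 1.673]
contact_force: [-0.3, 1.1, -3.5]
grip_width: 19.8
finger_force: 29.9
at [535.2  -9.4 247. ] [-3.136 -0.     1.673] shift [-161.9   44.6   -3.3] turn [-0.005 -0.     0.008]
```

```bash
python3 -m jog '[[-38,10,-2,0,0,0.008],[-42,12,-2,0,0,0],[-42,12,0,0,0,0],[-38,10,0,0,0,0],[0,0,0,0,0,0],[0,0,0,0,0,0]]'
python3 - <<'E'
from h import *
np.set_printoptions(precision=2,suppress=True)
c=cam('wrist'); im=bot.capture('wrist'); save('w3.png',im); go([596,-166,250],1.665)
print(proj(c,[585,-47,176]),proj(c,[572,70,115]))
E
```

```text
time: 6.5
tool_pos: [595.1, -160.7, 251.1]
tcp_rot: [-3.137, -0.003, 1.668]
contact_force: [0.2, 0.9, -3.5]
grip_width: 19.7
finger_force: 29.9
at [ 595.1 -159.9  251.7] [-3.14 -0.    1.67] shift [-6.2  0.3  1.7] turn [-0. -0.  0.]
[308.8   47.62] [ 306.31 -144.88]
```

View pics/w3.png

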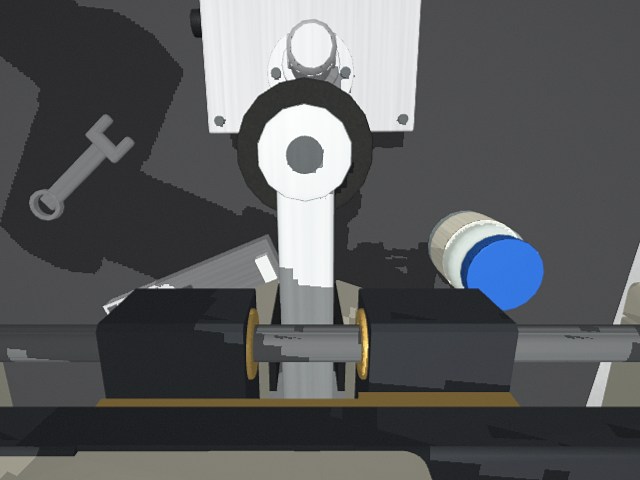

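The post's top face is centred at about (312,45), expected (309,48) from my estimate; the deck's near edge runs (209,132)–(414,130), practically square to the tool. The bead jar at (500,265) and spanner are clear.

Run:
```python
from h import *
np.set_printoptions(precision=2,suppress=True)
o=bot.get_obs(); c=cam('wrist'); A=R.from_euler('xyz',o['tcp_rot'])
p=ray(c,(312,45),176); print(p)
hub=A.apply([-54.8,.5,0]); T=p-hub; print(T); go([T[0],T[1],235],1.668)
```

```text
[586.47 -44.65 176.  ]
[580.61   9.84 176.15]
at [ 595.1 -159.9  251.7] [-3.14 -0.    1.67] shift [170.3   2.3  17.2] turn [-0. -0.  0.]
```

```bash
python3 -m jog '[[25,0.3,0,0,0,0],[40,0.5,0,0,0,0],[45,0.5,5,0,0,0],[40,0.5,10,0,0,0],[20,0.5,15,0,0,0],[0,0,17,0,0,0],[0,0,15,0,0,0],[0,0,0,0,0,0],[0,0,0,0,0,0]]'
python3 - <<'E'
from h import *
np.set_printoptions(precision=2,suppress=True)
go([580.6,9.8,180],1.668)
for n in ('scene','top'): im=bot.capture(n); save(n+'2.png',im)
a=cv2.imread('pics/scene2.png')[170:320,220:420]; b=cv2.imread('pics/top2.png')[180:330,250:450]
cv2.imwrite('pics/c2.png',cv2.resize(np.hstack([a,b]),(800,300),interpolation=cv2.INTER_CUBIC))
E
```

```text
time: 7.45
tool_pos: [581.0, 9.5, 191.9]
tcp_rot: [-3.141, -0.0, 1.67]
contact_force: [-0.1, -1.2, -2.7]
grip_width: 19.9
finger_force: 29.9
at [581.    9.5 191.9] [-3.14 -0.    1.67] shift [ 0.3 -0.4 11.9] turn [-0. -0.  0.]
```

View pics/c2.png

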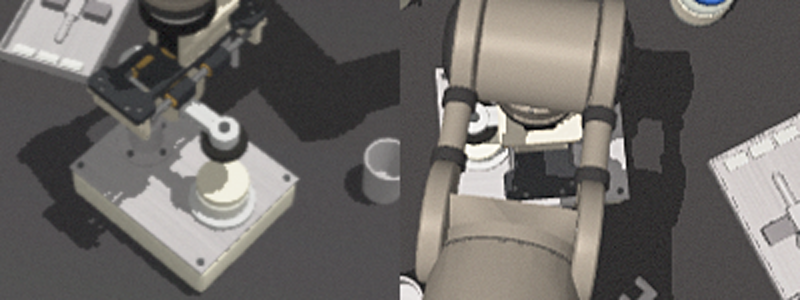

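The arm hangs above the deck with pad over the lid (scene crop, pad at (225,150), lid at (222,180) in the crop). Lowering while watching force.

```bash
python3 -m jog '[[0,-0.3,6,0,0,0],[0,0,5,0,0,0],[0,0,3,0,0,0],[0,0,3,0,0,0],[0,0,2,0,0,0],[0,0,0,0,0,0]]'
```

```text
time: 8.15
tool_pos: [581.1, 8.4, 172.3]
tcp_rot: [-3.141, -0.0, 1.669]
contact_force: [0.4, 0.2, -3.0]
grip_width: 19.7
finger_force: 29.9
```

```bash
python3 -m jog '[[0,0,7,0,0,0],[0,0,8,0,0,0],[0,0,8,0,0,0],[0,0,8,0,0,0],[0,0,7,0,0,0],[0,0,5,0,0,0],[0,0,3,0,0,0],[0,0,0,0,0,0]]'
```

```text
time: 8.95
tool_pos: [581.1, 8.4, 126.3]
tcp_rot: [-3.141, -0.0, 1.669]
contact_force: [0.0, -0.3, -3.1]
grip_width: 19.7
finger_force: 29.9
```

```bash
python3 -m jog '[[0,0,2,0,0,0],[0,0,2,0,0,0],[0,0,1,0,0,0],[0,0,1,0,0,0],[0,0,0,0,0,0]]'
```

```text
time: 9.45
tool_pos: [581.3, 8.5, 121.1]
tcp_rot: [3.141, 0.0, 1.669]
contact_force: [-1.1, 0.2, -0.8]
grip_width: 19.8
finger_force: 29.9
```

```bash
python3 -m jog '[[0,0,1,0,0,0],[0,0,0,0,0,0],[0,0,0,0,0,0]]' && python3 -m jog '[[0,0,0,0,0,0],[0,0,0,0,0,0],[0,0,0,0,0,0],[0,0,-10,0,0,0],[0,0,-30,0,0,0],[0,0,-45,0,0,0],[0,0,-45,0,0,0],[0,0,0,0,0,0]]' 60; python3 -c "
from h import *
go([480,-310,200],0.51); go([480,-310,200],0.51-np.pi)"
```

```text
time: 9.75
tool_pos: [581.4, 8.6, 120.9]
tcp_rot: [3.14, 0.0, 1.669]
contact_force: [-4.0, 0.6, 5.6]
grip_width: 19.8
finger_force: 29.9
time: 10.55
tool_pos: [584.2, 8.1, 257.5]
tcp_rot: [3.128, 0.003, 1.669]
contact_force: [0.6, -0.8, 0.1]
grip_width: 55.3
finger_force: 0.0
at [584.2   8.1 257.5] [3.128e+00 3.000e-03 1.669e+00] shift [-306.2 -135.6   56.5] turn [ 0.013 -0.005  1.159]
at [584.2   8.1 257.5] [3.128e+00 3.000e-03 1.669e+00] shift [-306.2 -135.6   56.5] turn [ 0.006  0.015 -1.983]
```

```bash
python3 -m jog '[[-30,-10,2,0.013,0,0],[-40,-14,8,0,0,0],[-40,-14,8,0,0,0],[-40,-14,8,0,0,0],[-40,-14,8,0,0,0],[-40,-14,8,0,0,0],[-40,-14,8,0,0,0],[-24,-9,7,0,0,0]]' && python3 -m jog '[[0,0,0,0,0,0.145],[0,0,0,0,0,0.145],[0,0,0,0,0,0.145],[0,0,0,0,0,0.145],[0,0,0,0,0,0.145],[0,0,0,0,0,0.145],[0,0,0,0,0,0.145],[0,0,0,0,0,0.145],[0,0,0,0,0,0],[0,0,0,0,0,0]]'
python3 - <<'E'
from h import *
np.set_printoptions(precision=2,suppress=True)
c=cam('wrist'); im=bot.capture('wrist'); save('w4.png',im); go([510,-295,200],0.51)
for t in ('pin_shank','loop','tray'):
    r=bot.outline_of(t,'wrist'); print(t,[(k['p'],k['pixel'],k['mask'].sum(),cv2.minAreaRect(np.argwhere(k['mask'])[:,::-1].astype(np.float32))) for k in r[:1]])
E
```

```text
time: 11.35
tool_pos: [505.6, -297.2, 193.4]
tcp_rot: [-3.128, 0.0, 1.667]
contact_force: [0.3, -0.1, -0.2]
grip_width: 55.2
finger_force: 0.0
time: 12.35
tool_pos: [506.7, -294.3, 193.8]
tcp_rot: [-3.136, 0.012, 0.513]
contact_force: [-0.7, -0.2, 0.3]
grip_width: 55.0
finger_force: 0.0
at [ 506.7 -294.3  193.9] [-3.14  0.01  0.51] shift [ 2.4  2.2 -6.2] turn [-0.01  0.01  0.  ]
pin_shank [(0.9, [312.2, 240.0], np.int64(2668), ((312.9999694824219, 241.99996948242188), (55.99999237060547, 161.99996948242188), -0.0))]
loop [(0.59, [334.5, 286.5], np.int64(818), ((313.0, 285.0), (74.0, 54.0), 90.0))]
tray [(0.86, [303.9, 200.7], np.int64(30541), ((313.20611572265625, 212.10006713867188), (165.06089782714844, 220.88601684570312), 0.6986943483352661))]
```

View pics/w4.png

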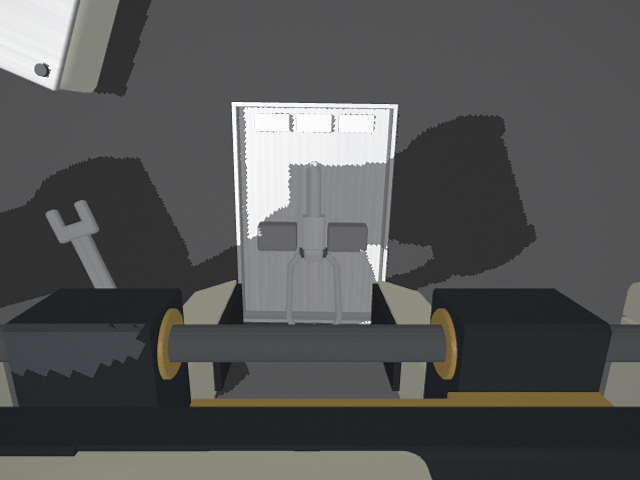

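The pin lies nearly upright in the picture: tip at (313,162), head shoulder at about (314,215), hinge at about (314,252), grey blocks either side at rows 222–250.

Run:
```python
from h import *
np.set_printoptions(precision=2,suppress=True)
c=cam('wrist'); t=ray(c,(313.5,162),9)[:2]; s=ray(c,(314,215),12)[:2]; h=ray(c,(314,252),12)[:2]
print(t,s,h,np.hypot(*(t-s)),np.hypot(*(t-h)),np.arctan2(*(t-s)[::-1]),np.arctan2(*(t-h)[::-1]))
a=np.arctan2(*(t-h)[::-1]); u=(t-h)/np.hypot(*(t-h)); g=t-u*23; print(g,s+u*23); g=(g+s+u*23)/2; go([g[0],g[1],60],.513);go([g[0],g[1],6],.513)
```

```text
[ 547.11 -277.47] [ 508.17 -300.01] [ 478.89 -316.62] 44.990555500503845 78.65326243814603 0.5246049467494366 0.5209493579475577
[ 527.16 -288.92] [ 528.12 -288.56]
at [ 506.7 -294.3  193.9] [-3.14  0.01  0.51] shift [ 22.5   6.1 133.6] turn [-0.01  0.01 -0.  ]
at [ 506.7 -294.3  193.9] [-3.14  0.01  0.51] shift [ 23.2   6.4 187.6] turn [-0.01  0.01 -0.  ]
```

```bash
python3 -m jog '[[8,2,10,-0.005,0.012,0],[14,4,30,0,0,0],[0,0,40,0,0,0],[0,0,40,0,0,0],[0,0,30,0,0,0],[0,0,0,0,0,0],[0,0,0,0,0,0]]' 50; python3 -c "
from h import *
go([527.6,-288.7,5.5],.52)"
```

```text
time: 13.25
tool_pos: [529.1, -288.7, 43.8]
tcp_rot: [-3.141, -0.0, 0.509]
contact_force: [-0.5, -0.7, 1.4]
grip_width: 45.5
finger_force: 0.0
at [ 529.1 -288.7   43.8] [-3.141 -0.     0.509] shift [-1.3 -0.7 38.3] turn [-0.001 -0.    -0.011]
```

```bash
python3 -m jog '[[-1,0,18,0,0,-0.01],[0,0,14,0,0,0],[0,0,6,0,0,0],[0,0,0,0,0,0]]' && python3 -m jog '[[0,0,0,0,0,0],[0,0,0,0,0,0],[0,0,0,0,0,0],[0,0,0,0,0,0],[0,0,0,0,0,0],[0,0,0,0,0,0]]' 0
```

```text
time: 13.65
tool_pos: [527.8, -289.1, 5.7]
tcp_rot: [-3.141, 0.0, 0.519]
contact_force: [0.5, -0.3, 0.9]
grip_width: 46.1
finger_force: 0.0
time: 14.25
tool_pos: [528.0, -289.3, 6.0]
tcp_rot: [-3.142, -0.0, 0.519]
contact_force: [-0.1, 0.6, 1.7]
grip_width: 10.9
finger_force: 29.9
```

```bash
python3 -m jog '[[0,0,-5,0,0,0],[0,0,-15,0,0,0],[0,0,-30,0,0,0],[0,0,-40,0,0,0],[0,0,-40,0,0,0],[0,0,0,0,0,0]]'
python3 - <<'E'
from h import *
np.set_printoptions(precision=2,suppress=True)
c=cam('wrist'); im=bot.capture('wrist'); save('w5.png',im); go([430,-20,60],0.1)
for n in ('wrist','scene'):
    if n=='scene': bot.capture(n)
    r=bot.outline_of('pin_shank',n); print(n,[(k['p'],k['pixel'],k['mask'].sum()) for k in r[:1]])
E
```

```text
time: 14.85
tool_pos: [530.8, -291.3, 143.2]
tcp_rot: [3.13, -0.005, 0.519]
contact_force: [1.1, -0.7, 0.1]
grip_width: 11.2
finger_force: 29.9
at [ 529.5 -290.4  140.1] [ 3.13 -0.    0.52] shift [  47.4 -284.7   78.3] turn [ 0.01 -0.01  0.42]
wrist [(0.68, [306.1, 315.6], np.int64(3152))]
scene [(0.57, [248.7, 151.5], np.int64(55))]
```

View pics/w5.png

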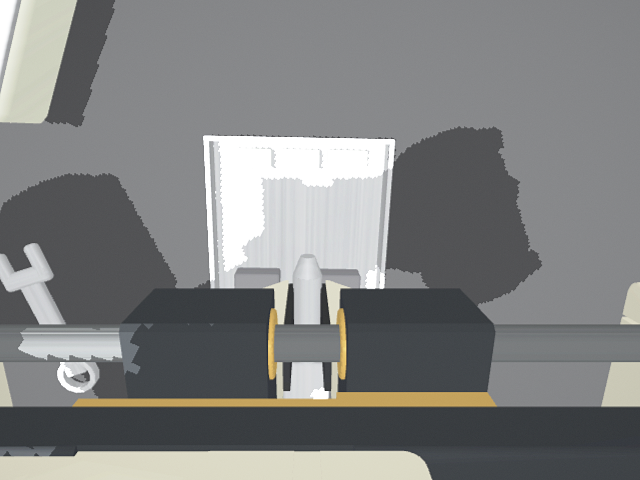

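The pin is in the fingers, tip at (307,256) pointing straight ahead, tray empty below. Carrying it to open bench in front of the shaker.

```bash
python3 -m jog '[[4,-25,0,0.01,0,0],[6,-38,0,0,0,0],[7,-42,0,0,0,0],[7,-42,0,0,0,0],[7,-42,0,0,0,0],[7,-42,0,0,0,0],[6,-36,0,0,0,0],[3,-18,0,0,0,0.14],[0,0,0,0,0,0.14],[0,0,0,0,0,0.14],[0,0,0,0,0,0],[0,0,0,0,0,0]]'; python3 -c "
from h import *
go([430,-20,3],.1)"
```

```text
time: 16.25
tool_pos: [426.9, -18.5, 137.7]
tcp_rot: [-3.132, 0.006, 0.102]
contact_force: [-0.4, -0.2, -1.7]
grip_width: 11.3
finger_force: 29.9
at [426.9 -18.5 137.7] [-3.132  0.006  0.102] shift [  3.7   3.2 134.7] turn [-0.01   0.006  0.002]
```

```bash
python3 -m jog '[[0,0,20,-0.01,0.006,0],[0,0,35,0,0,0],[0,0,35,0,0,0],[0,0,25,0,0,0],[0,0,10,0,0,0],[0,0,3,0,0,0],[0,0,0,0,0,0]]'; python3 -c "
from h import *
go([427,-18.5,3],.102)"
```

```text
time: 16.95
tool_pos: [427.9, -18.5, 10.7]
tcp_rot: [3.141, -0.002, 0.1]
contact_force: [-0.4, 0.1, -1.8]
grip_width: 10.9
finger_force: 29.9
at [427.9 -18.5  10.7] [ 3.141e+00 -2.000e-03  1.000e-01] shift [-0.9 -0.1  7.7] turn [ 0.001 -0.002 -0.002]
```

```bash
python3 -m jog '[[0,0,1,0,0,0],[0,0,1,0,0,0],[0,0,1,0,0,0],[0,0,0,0,0,0]]'
```

```text
time: 17.35
tool_pos: [427.7, -18.4, 7.8]
tcp_rot: [3.141, -0.003, 0.099]
contact_force: [-0.4, 1.0, -1.5]
grip_width: 11.0
finger_force: 29.9
```

```bash
python3 -m jog '[[0,0,1,0,0,0],[0,0,1,0,0,0],[0,0,1,0,0,0],[0,0,1,0,0,0],[0,0,0.5,0,0,0],[0,0,0,0,0,0]]'
```

```text
time: 17.95
tool_pos: [427.6, -18.4, 3.0]
tcp_rot: [3.141, -0.002, 0.099]
contact_force: [-0.9, 0.2, 0.1]
grip_width: 10.6
finger_force: 29.9
```

```bash
python3 -m jog '[[0,0,0,0,0,0],[0,0,0,0,0,0],[0,0,0,0,0,0],[0,0,0,0,0,0],[-10,0,0.5,0,0,0],[-12,0,0,0,0,0],[-10,0,0,0,0,0],[-5,0,0,0,0,0],[0,0,0,0,0,0]]' 50
python3 - <<'E'
from h import *
np.set_printoptions(precision=2,suppress=True)
c=cam('wrist'); im=bot.capture('wrist'); save('w6.png',im)
o=bot.get_obs();print(o['contact_force'],o['tool_pos'])
E
```

```text
time: 18.85
tool_pos: [389.9, -22.0, 2.5]
tcp_rot: [3.141, -0.001, 0.098]
contact_force: [-0.5, -0.7, -0.3]
grip_width: 46.1
finger_force: 0.0
[ 0.19  0.08 -0.11] [390.73 -22.16   2.52]
```

View pics/w6.png

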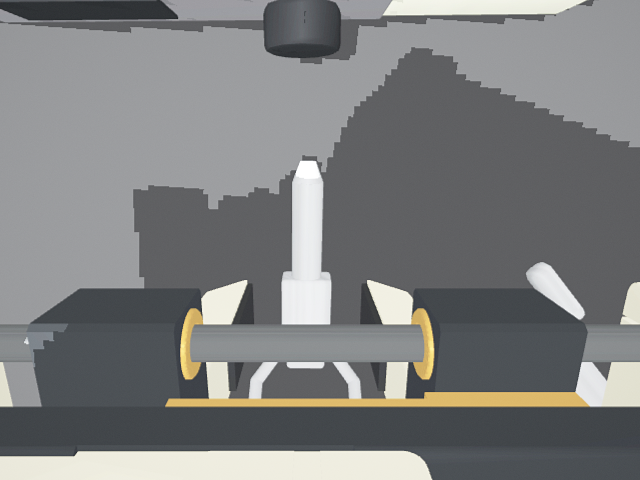

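The pin lies flat on the bench with tip at (307,162) and shoulder at (306,274), head centred between the open fingers, loop legs at rows 370–400.

```bash
python3 - <<'E'
from h import *
np.set_printoptions(precision=2,suppress=True)
o=bot.get_obs(); c=cam('wrist'); A=R.from_euler('xyz',o['tcp_rot'])
for px,z in (((307.5,162),6),((306.5,275),12)): print(A.inv().apply(ray(c,px,z)-o['tool_pos']))
E
python3 -m jog '[[0,0,0,0,0,0],[0,0,0,0,0,0],[0,0,0,0,0,0],[0,0,0,0,0,0],[0,0,0,0,0,0],[0,0,0,0,0,0]]' 0
```

```text
[60.09  0.54 -3.34]
[16.48  0.18 -9.44]
time: 19.5
tool_pos: [390.8, -22.0, 2.4]
tcp_rot: [3.141, -0.002, 0.099]
contact_force: [0.3, 0.8, -1.4]
grip_width: 19.6
finger_force: 30.0
```

```bash
python3 -m jog '[[0,0,-8,0,0,0],[0,0,-20,0,0,0],[0,0,-30,0,0,0],[0,0,-35,0,0,0],[0,10,-32,0,0,0],[20,15,-25,0,0,0],[30,14,-5,0,0,0],[25,5,0,0,0,-0.007],[10,0,0,0,0,0],[0,0,0,0,0,0],[0,0,0,0,0,0]]'
python3 - <<'E'
from h import *
np.set_printoptions(precision=2,suppress=True)
o=bot.get_obs(); c=cam('wrist'); im=bot.capture('wrist'); save('w7.png',im)
u=np.array([np.cos(.107),np.sin(.107)]); P=np.array([586.6,-45.5]); g=P-104*u; go([g[0],g[1],157],.107)
print(proj(c,[586.6,-45.5,176]))
E
```

```text
time: 20.6
tool_pos: [477.8, -56.7, 157.1]
tcp_rot: [-3.141, 0.001, 0.106]
contact_force: [-0.4, -0.2, -1.8]
grip_width: 19.8
finger_force: 30.0
at [477.8 -56.8 157.2] [-3.14  0.    0.11] shift [5.4 0.4 0.2] turn [-0.  0. -0.]
[307.26   5.29]
```

View pics/w7.png

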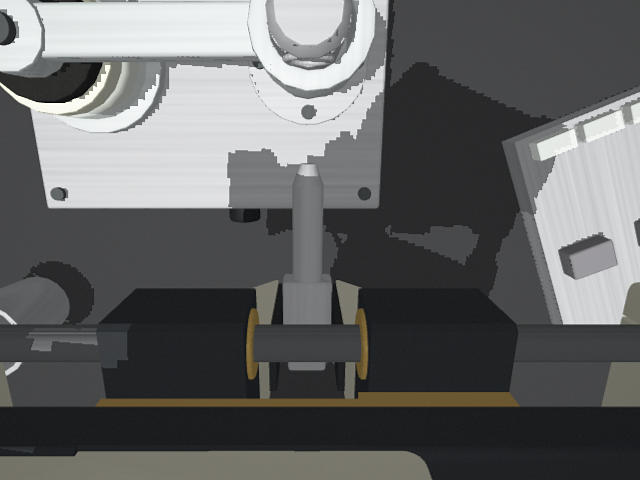

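The post's spigot is centred at about column 310 (hub at 312), the pin tip at (307,165); deck edge is level, so the yaw is right. I shift 0.7 mm sideways and feed in.

```bash
python3 -m jog '[[8,0.7,0,0,0,0],[12,0,0,0,0,0],[10,0,0,0,0,0],[5,0,0,0,0,0],[4,0,0,0,0,0],[3,0,0,0,0,0],[3,0,0,0,0,0],[0,0,0,0,0,0]]'
```

```text
time: 21.45
tool_pos: [524.3, -53.2, 157.6]
tcp_rot: [3.141, -0.002, 0.106]
contact_force: [0.9, 0.0, -1.1]
grip_width: 19.6
finger_force: 30.0
```

```bash
python3 -m jog '[[4,0,0,0,0,0],[5,0,0,0,0,0],[5,0,0,0,0,0],[5,0,0,0,0,0],[4,0,0,0,0,0],[3,0,0,0,0,0],[0,0,0,0,0,0]]'
```

```text
time: 22.15
tool_pos: [550.4, -50.5, 157.7]
tcp_rot: [3.141, -0.002, 0.106]
contact_force: [1.2, -0.0, -1.1]
grip_width: 19.7
finger_force: 30.0
```

```bash
python3 -m jog '[[2,0,0,0,0,0],[2,0,0,0,0,0],[1.5,0,0,0,0,0],[1,0,0,0,0,0],[1,0,0,0,0,0],[0,0,0,0,0,0]]'
```

```text
time: 22.75
tool_pos: [557.6, -49.7, 157.7]
tcp_rot: [3.141, -0.002, 0.106]
contact_force: [-0.2, 0.3, -0.4]
grip_width: 19.5
finger_force: 30.0
```

```bash
python3 -m jog '[[1,0,0,0,0,0],[1,0,0,0,0,0],[1,0,0,0,0,0],[0,0,0,0,0,0]]'
```

```text
time: 23.15
tool_pos: [560.6, -49.4, 157.7]
tcp_rot: [3.141, -0.002, 0.106]
contact_force: [-0.5, -0.0, -1.3]
grip_width: 19.2
finger_force: 30.0
```

```bash
python3 -m jog '[[1,0,0,0,0,0],[0.5,0,0,0,0,0],[0.5,0,0,0,0,0],[0,0,0,0,0,0]]'
```

```text
time: 23.55
tool_pos: [562.2, -49.2, 157.7]
tcp_rot: [3.141, -0.001, 0.106]
contact_force: [-1.6, -0.2, -0.2]
grip_width: 19.7
finger_force: 30.0
```

```bash
python3 -m jog '[[1,0,0,0,0,0],[1,0,0,0,0,0],[0,0,0,0,0,0]]'
```

```text
time: 23.85
tool_pos: [562.3, -49.2, 157.6]
tcp_rot: [3.141, 0.003, 0.106]
contact_force: [-8.4, -1.6, 3.0]
grip_width: 19.8
finger_force: 30.0
```

Contact at 8 N: the head is against the post. Releasing, rising, and checking.

```bash
python3 -m jog '[[-1,0,0,0,0,0],[0,0,0,0,0,0],[0,0,0,0,0,0],[0,0,0,0,0,0],[0,0,0,0,0,0],[0,0,-10,0,0,0],[0,0,-25,0,0,0],[0,0,-40,0,0,0],[0,0,-45,0,0,0],[0,0,-40,0,0,0],[0,0,0,0,0,0],[0,0,0,0,0,0]]' 38
python3 - <<'E'
from h import *
np.set_printoptions(precision=2,suppress=True)
c=cam('wrist'); im=bot.capture('wrist'); save('w8.png',im); sc=bot.capture('scene'); save('s8.png',sc)
go([468,-58,320],.106)
s=cam('scene'); print([proj(s,p) for p in ([586,-46,176],[542,-51,160],[494,-56,230])])
a=im[:,:,::-1]; b=cv2.resize(sc[140:260,230:350,::-1],(480,480),interpolation=cv2.INTER_CUBIC)
cv2.imwrite('pics/c8.png',cv2.resize(np.hstack([a,b]),(800,343),interpolation=cv2.INTER_AREA))
E
```

```text
time: 25.05
tool_pos: [563.4, -49.0, 319.1]
tcp_rot: [3.14, -0.005, 0.106]
contact_force: [0.3, 0.2, -0.3]
grip_width: 34.5
finger_force: 0.0
at [562.6 -48.9 316.8] [-3.14 -0.    0.11] shift [-95.   -0.9  -3.2] turn [-0. -0. -0.]
[array([291.72, 213.59]), array([305.37, 206.17]), array([319.89, 174.07])]
```

View pics/c8.png

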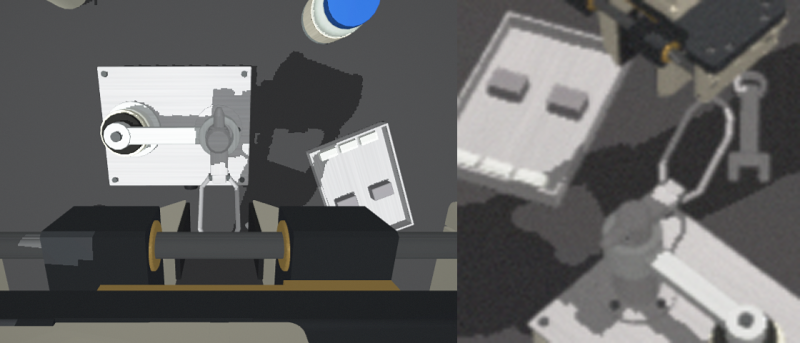

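The pin sits through the post, tip showing beyond it (wrist half: hub at (218,135)), loop standing open toward the robot. Going behind the loop with closed fingers.

```bash
python3 -m jog '[[-20,0,0,0,0,0],[-30,0,0,0,0,0],[-30,0,0,0,0,0],[-22,-1,0,0,0,0],[0,0,20,0,0,0],[0,0,35,0,0,0],[0,0,30,0,0,0],[0,0,17,0,0,0],[0,0,0,0,0,0],[0,0,0,0,0,0]]' 0; python3 -c "
from h import *
go([494,-56,215],.106)"
```

```text
time: 26.15
tool_pos: [461.6, -58.8, 215.3]
tcp_rot: [-3.142, -0.001, 0.106]
contact_force: [1.5, -0.2, 0.5]
grip_width: 0.5
finger_force: 0.0
at [461.6 -58.8 215.3] [-3.142e+00 -1.000e-03  1.060e-01] shift [32.5  0.7  0.3] turn [-0.    -0.001 -0.   ]
```

Now push the loop forward.

```bash
python3 -m jog '[[8,0,0,0,0,0],[8,0,0,0,0,0],[8,0,0,0,0,0],[8,0,0,0,0,0],[8,0,0,0,0,0],[8,0,0,0,0,0],[0,0,0,0,0,0]]'; python3 -m jog '[[8,0,0,0,0,0],[8,0,0,0,0,0],[8,0,0,0,0,0],[6,0,0,0,0,0],[0,0,0,0,0,0]]'
```

```text
time: 26.85
tool_pos: [510.8, -53.7, 215.6]
tcp_rot: [3.141, -0.003, 0.106]
contact_force: [-1.8, -0.4, 2.0]
grip_width: 0.6
finger_force: 0.9
time: 27.35
tool_pos: [540.2, -50.5, 215.4]
tcp_rot: [3.141, -0.002, 0.106]
contact_force: [-0.1, -0.4, 0.1]
grip_width: 0.5
finger_force: 0.3
```

```bash
python3 -m jog '[[6,0,0,0,0,0],[6,0,0,0,0,0],[6,0,0,0,0,0],[6,0,0,0,0,0],[6,0,0,0,0,0],[4,0,0,0,0,0],[0,0,0,0,0,0]]'; python3 -m jog '[[0,0,-15,0,0,0],[0,0,-35,0,0,0],[-10,0,-45,0,0,0],[-30,0,-30,0,0,0],[-40,0,0,0,0,0],[-40,0,0,0,0,0],[0,0,0,0,0,0],[0,0,0,0,0,0]]'
python3 - <<'E'
from h import *
im=bot.capture('wrist'); sc=bot.capture('scene'); 
b=cv2.resize(sc[160:280,230:350,::-1],(480,480),interpolation=cv2.INTER_CUBIC)
cv2.imwrite('pics/c9.png',cv2.resize(np.hstack([im[:,:,::-1],b]),(800,343),interpolation=cv2.INTER_AREA))
E
```

```text
time: 28.05
tool_pos: [573.7, -46.9, 215.6]
tcp_rot: [3.141, -0.002, 0.106]
contact_force: [0.4, -0.3, -0.2]
grip_width: 0.3
finger_force: 0.0
time: 28.85
tool_pos: [453.2, -59.7, 341.3]
tcp_rot: [3.14, -0.004, 0.105]
contact_force: [-0.5, -0.2, 1.2]
grip_width: 0.5
finger_force: 0.0
```

View pics/c9.png

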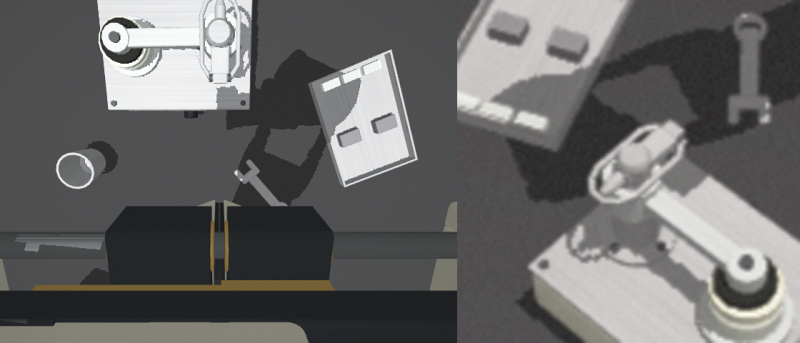

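The loop lies level round the post in both views (wrist half: loop (203–240, 0–80) around the post at (220,30)). A quick numeric check before handing in.

Run:
```python
from h import *
np.set_printoptions(precision=1,suppress=True)
s=cam('scene'); im=bot.capture('scene')
for t in ('loop','pin_head'):
    for k in bot.outline_of(t,'scene')[:1]:
        q=np.argwhere(k['mask'])[:,::-1]; print(t,k['p'],k['pixel'],q.min(0),q.max(0))
u=np.array([np.cos(.107),np.sin(.107),0]); n=np.array([-u[1],u[0],0]); P=np.array([587,-45.5,159.5]); H=P-48*u
for a,l in ((2.18,'shut'),(1.9,'1.9')):
    e=lambda d,w:H+d*(np.cos(2.18-a)*u+np.sin(2.18-a)*np.array([0,0,1]))+w*n
    print(l,[proj(s,e(*x)) for x in ((84,0),(70,20),(70,-20),(10,20),(10,-20),(-6,0))])
o=bot.get_obs(); print(o['time'],o['contact_force'])
```

```text
loop 0.58 [290.9, 228.6] [276 205] [309 231]
pin_head 0.71 [297.2, 211.2] [278 202] [308 230]
shut [array([280.5, 228. ]), array([291.4, 229.2]), array([278.5, 219.3]), array([309.8, 213.2]), array([297. , 203.6]), array([308.2, 204.2])]
1.9 [array([281., 221.]), array([292. , 223.4]), array([278.9, 213.5]), array([310. , 212.3]), array([297.1, 202.8]), array([308.1, 204.7])]
29.1 [ 0.3  0.9 -0.4]
```

```bash
python3 -m jog '[[0,0,0,0,0,0],[0,0,0,0,0,0],[0,0,0,0,0,0]]'; python3 -c "
from plant import bot
print(bot.close_job())"
```

```text
time: 29.4
tool_pos: [453.8, -59.6, 340.4]
tcp_rot: [3.141, -0.002, 0.106]
contact_force: [-0.4, -0.6, -0.2]
grip_width: 0.2
finger_force: 0.0
the job is handed in; nothing more can be done
None
```

I handed the job in at about 29 s: the hold-down arm is on the post, the pin is through the cross hole with its head against the post, and the loop is shut round the post, as the camera pictures and contact forces showed; no verdict came back.

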